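# Book out the yellow patrol torch at the desk scanner

### The job

Book out the yellow torch: draw it from its slanting charging cup and stand it upright inside the white circle on the scanner's mat, turned so that the middle of its barcode sticker faces straight towards the scanner's red window. Set it down without letting it drop, and leave the black torches in the charger and the other things on the desk where they are.

Things in the scene. Friction and masses are not known exactly. Their poses are not given: they have to be found in the camera images.
- torch_yellow_mid (a point): Yellow torch, 150 mm long, about 0.3 kg: tail tube 40 mm across over its upper 96 mm, widening below to the 56 mm head, lowest 36 mm. Origin on its axis at mid length, 75 mm above the flat lens end it stands on. Its z runs along the axis to the tail (up), its x out through the middle of the white barcode sticker, which lies 60 to 97 mm above the lens end, below the black grip rings (100 to 138 mm).
- torch_yellow_foot (a point): Centre of the yellow torch's flat lens end, on which it stands; axes as at its middle.
- charger: Grey fixed charging bank, 352 mm wide, with three cups 115 mm apart in a row along its y; each holds one torch, lens end down (which is in which varies). Origin: centre of the middle cup's floor, 42 mm above the desk. Its z is the cups' axis, leaning 30 degrees from vertical, tops towards the robot. Cups: 60 mm inside, 40 mm deep, so the torch comes out along this z; 110 mm of torch stands out.
- scan_circle (a point): Centre of the white printed circle (82 mm across) on the scanner's fixed black rubber mat, on the mat's top, 3 mm above the desk. x points level from the circle to the scanner's window, z up. The mat reaches 70 mm to the other three sides.
- scan_window (a point): Centre of the scanner's upright red window, 92 mm along x from the circle's centre and 79 mm above the desk; axes as the circle's, so the window looks along -x. The fixed grey scanner behind it is 110 mm wide, 80 mm deep and 148 mm high.
- torch_black_mid (a point): Mid length of a black torch of the same shape, in another cup of the charger; stays there.
- torch_black2_mid (a point): Mid length of the other black torch, in the remaining cup; stays there.
- pen_cup: Blue pen can, 76 mm across, 105 mm high, pens up to 185 mm; origin under its centre.
- mug: White mug, 82 mm across, 92 mm high, handle on its +y side; origin under its centre.
- stapler: Red and black stapler, 140 mm along its y, 34 mm wide, 52 mm high; origin under its centre.
- radio: Black hand radio standing upright, 36 by 58 mm, 118 mm high plus a stub aerial to 191 mm; origin under its centre.
- mouse: Black computer mouse, 110 by 62 mm, 36 mm high; origin under its centre.

How it is judged:
On the way:
1. the yellow torch is drawn out of its cup (distance of torch_yellow_mid from where it was at the start of the episode above 0.06 m), for 0.1 s.
At the end, for the whole second after the job is handed in: The yellow torch stands at rest on its lens end on the mat, upright within 3.4 degrees, its head inside the white circle (within 13 mm of the centre), the middle of its sticker facing the scanner's window within 14 degrees, released; nothing else has been disturbed (angle between torch_yellow_mid's own z axis and vertical below 0.06 rad and horizontal distance between torch_yellow_foot and scan_circle below 0.013 m and height (world z) of torch_yellow_foot below 0.007 m and height (world z) of torch_yellow_mid above 0.07 m and angle between the x axis of torch_yellow_mid and the x axis of scan_circle, either way round below 0.25 rad and x of scan_window in the frame of torch_yellow_mid above 0.04 m and linear speed of torch_yellow below 0.02 m/s and angular speed of torch_yellow below 0.1 rad/s); the robot touches nothing.
It fails at once if the yellow torch is let drop (falls freely for more than about 12 mm) (linear speed of torch_yellow above 0.5 m/s and contact force between the fingers and torch_yellow below 0.1 N).
It fails at once if a black torch is moved more than 20 mm (distance of any of torch_black_mid, torch_black2_mid from where it was at the start of the episode above 0.02 m).
It fails at once if another thing on the desk is moved more than 30 mm (distance of any of pen_cup, mug, stapler, radio, mouse from where it was at the start of the episode above 0.03 m).
It also fails if it takes over 42 s, if anything falls off the work surface, if the arm or the gripper's body presses on something with over 40 N, if the wrist force passes 120 N, or if a joint passes its speed limit or range.

### The arm

A 6-joint arm with a two-finger parallel gripper is mounted at the origin on the work surface. World frame = base frame: x ahead of the robot, y to its left, z up, the work surface at z = 0. Lengths are in m, angles in rad, forces in N, time in s.
With the tool pointing down it reaches from about 0.275 to 0.85 m from the base axis. Payload 19 kg.
Tool frame: the origin (TCP) lies between the finger pads; the fingertips stand 8 mm ahead of it and the grasp point (between the pads) lies 11 mm behind it; z points along the fingers, y is the direction in which the jaws open and shut (so a half turn about z gives the same grasp; the last joint's range is limited). The gripper opens to 85 mm and grips with 20 to 120 N. Pads are 22 mm wide; open, the fingers measure 114 mm over their backs; the gripper's body (76 mm by 85 mm) begins 54 mm behind the grasp point. The pads swing forward as they close: fully open they stand 13 mm farther back than shut.
Start: joints at [-1.267, 0.15, 1.437, -0, 1.554, -0.134], TCP at [0.244, -0.521, 0.219] pointing down, gripper open.
Joint ranges: [-2.8, 2.8], [-0.68, 2.1], [0.12, 2.68], [-1.39, 4.53], [0.16, 2.79], [-2.81, 2.81]. Speed limits (rad/s): [1.89, 1.89, 2.22, 3.01, 3.01, 3.01].

### API

Orientations are given as a unit quaternion [x, y, z, w].
In Python, from station import ctrl gives the robot as it stands. The module is installed in compiled form; this text tells all that it offers.
- The arm moves only by the tool play_rows, never from a script. Its arguments are lists of equal length, an entry for each row: "gripper": the closure in counts, from 0 (fully open) to 255 (shut); "slide": the shift along the tool's x, y, z in mm, a list of three; "turn": the turn, a rotation vector about the tool's x, y, z in rad, a list of three. A call has 1 to 20 rows; each row shifts and turns the commanded pose from where the row before left it, along the tool's axes as they then stand; what a row does not reach is not made up. A row lasts 1/12 s, in which the tool goes at most 41.7 mm and 7.16 degrees, less where a joint would pass 70% of its speed; a pose out of reach is approached as far as the arm can. A call with a gripper value outside its range is refused whole. The fingers move at their own pace and stop on an object; the grip force is fixed at half the most. Time passes only in rows, so rows that do not move let the fingers close. It gives the time, the measured TCP pose, the force and the opening at its end, in the units of the state.
- ctrl.read_state(): the state, without advancing time (a new reading comes with each control period).
- ctrl.grab_frame(name): name is "scene" or "top"; returns (picture, depth): 384x512x3 uint8, red, green, blue; 384x512 float32, m along the optical axis (not along the pixel's ray), 0 where there is no reading.
- ctrl.get_calibration(name): a dict with "vertical_fov" (degrees; the focal length in pixels is half the picture's height over the tangent of half this angle, whatever the lens; pixels are square), "cx", "cy" (the principal point, pixels), "distortion" ([k1, k2, p1, p2, k3] as OpenCV has them; the pictures are not rectified), "R" (3x3) and "t" (3): a world point X has camera coordinates R X + t. Camera axes: x right, y down, z forward; pixel columns grow to the right and rows downward; lengths in m; the calibration is good to about 2 mm. A picture is of the moment at which its call begins. get_calibration takes no time and is no camera call.
- ctrl.hand_in(): hands the job in, once; it reports no verdict.
The state is a dict: "time_s": time; "joints": joint angles; "qvel": joint speeds; "joint_efforts": joint torques, N m; "ee_pos": TCP position; "eef_rot": TCP orientation; "ft_force": force on the tool from outside, world axes, zero at the start; "ft_torque": the same for the moment, N m; "opening": finger opening in m.
Only numpy, scipy, OpenCV 4.12 (cv2) and the standard library are available. Lean on these libraries where they do the work, as an engineer would, in place of code of your own. Each camera call takes 0.05 s, during which the arm holds its last target. There are 200 camera calls.

## Working session

There is one attempt and no reset: what is moved stays moved. The work goes in short steps, Python scripts to look and compute and a tool call to move; the robot and the scene stay as the last step left them, time stands still between calls to the robot, and variables do not carry over. Pictures are saved under pics/ and viewed, about 8 in all and at most 12, crops included, and the job is handed in when it is done.

Besides the shell and the picture viewer there is one more tool, called after "Request:" as name(argument=value, ...), one argument or row to a line, values as JSON. play_rows: Moves the arm, as the interface text tells. Its arguments: {"type":"object","properties":{"gripper":{"type":"array","items":{"type":"number"}},"slide":{"type":"array","items":{"type":"array","items":{"type":"number"}}},"turn":{"type":"array","items":{"type":"array","items":{"type":"number"}}}},"required":["gripper","slide","turn"]}

```bash
mkdir -p pics; cat > h.py <<'E'
import numpy as np,cv2
from scipy.spatial.transform import Rotation as Ro
from station import ctrl
def cal(n):
    c=ctrl.get_calibration(n);f=192/np.tan(np.radians(c["vertical_fov"])/2)
    K=np.array([[f,0,c["cx"]],[0,f,c["cy"]],[0,0,1.]])
    return K,np.array(c["distortion"],float),np.array(c["R"]),np.array(c["t"])
def und(n,uv):
    K,D,R,t=cal(n);return cv2.undistortPoints(np.array(uv,float).reshape(-1,1,2),K,D)[:,0]
def unproj(n,uv,z):  # z depth along axis
    K,D,R,t=cal(n);p=und(n,uv);z=np.asarray(z,float).reshape(-1,1)
    return (np.c_[p,np.ones(len(p))]*z-t)@R
def plane(n,uv,h):  # intersect with world z=h
    K,D,R,t=cal(n);p=und(n,uv);d=np.c_[p,np.ones(len(p))]@R;o=-t@R
    return o+d*((h-o[2])/d[:,2:3])
def proj(n,X):
    K,D,R,t=cal(n);return cv2.projectPoints(np.array(X,float).reshape(-1,1,3),cv2.Rodrigues(R)[0],t,K,D)[0][:,0]
def cloud(n,dep):
    v,u=np.mgrid[0:384,0:512];return unproj(n,np.c_[u.ravel(),v.ravel()],dep.ravel()).reshape(384,512,3)
E
python3 - <<'E'
from h import *
for n in("scene","top"):
    im,d=ctrl.grab_frame(n);np.savez(f"{n}0.npz",im=im,d=d);cv2.imwrite(f"pics/{n}0.png",cv2.resize(im[:,:,::-1],(800,600),interpolation=cv2.INTER_CUBIC))
    K,D,R,t=cal(n);print(n,"pos",(-t@R).round(3),"fwd",R[2].round(2),K[0,0],D)
s=ctrl.read_state();print({k:np.round(v,3) for k,v in s.items()})
E
```

```text
scene pos [ 0.97  -0.853  0.851] fwd [-0.34  0.71 -0.62] 412.5083561319168 [-0.12029165  0.          0.          0.          0.        ]
top pos [0.383 0.064 1.68 ] fwd [ 0.09 -0.02 -1.  ] 489.9588270742668 [-0.14168376  0.          0.          0.          0.        ]
{'time_s': np.float64(0.1), 'joints': array([-1.267,  0.151,  1.438,  0.   ,  1.554, -0.134]), 'qvel': array([-0.   , -0.   , -0.002, -0.002,  0.003,  0.001]), 'joint_efforts': array([ 2.0000e-03, -7.1438e+01, -5.7179e+01, -1.0000e-03,  7.0000e-03,
        0.0000e+00]), 'ee_pos': array([ 0.244, -0.521,  0.218]), 'eef_rot': array([ 0.976,  0.217, -0.   , -0.001]), 'ft_force': array([ 0.165, -0.074, -0.178]), 'ft_torque': array([ 0.035, -0.005, -0.079]), 'opening': np.float64(0.085)}
```

View pics/scene0.png

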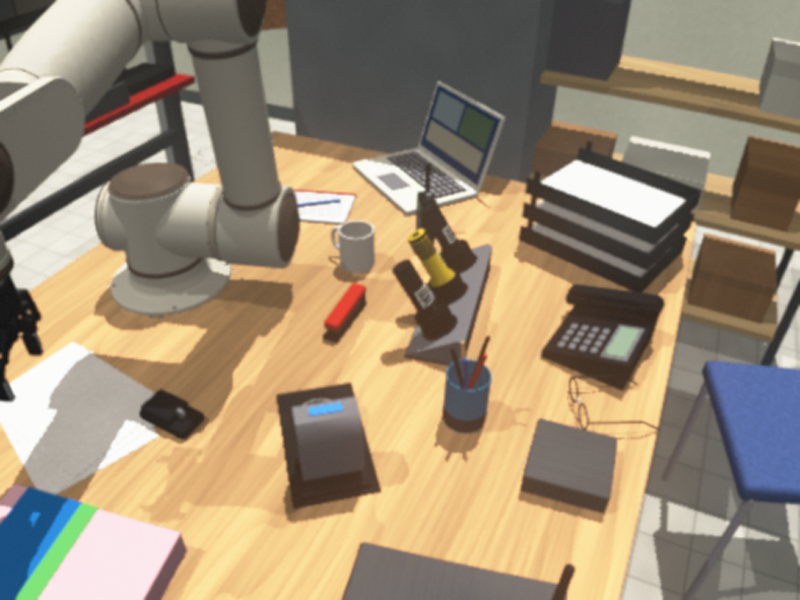

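View pics/top0.png

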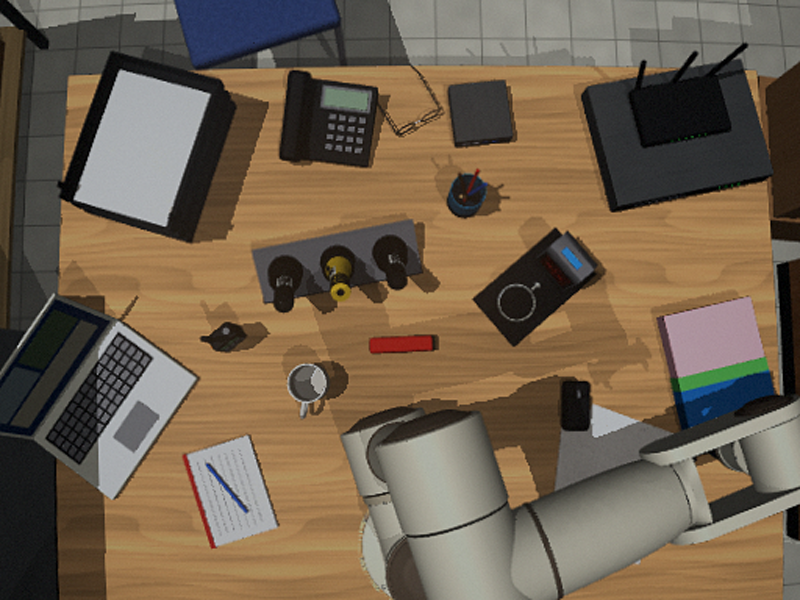

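The scene shows the yellow torch in the middle cup and a black one on each side. The scanner's mat is to the robot's right, with its window at the far right end. In the top picture the circle is at about (517,302)/1.5625 and the torch tail at (340,292)/1.5625. I'll enlarge both.

```bash
python3 - <<'E'
from h import *
T=np.load("top0.npz");S=np.load("scene0.npz")
a=cv2.resize(T["im"][135:225,160:400],(800,300),interpolation=cv2.INTER_CUBIC)   # x3.333
b=cv2.resize(S["im"][140:200,250:330],(400,300),interpolation=cv2.INTER_CUBIC) # x5
c=cv2.resize(T["im"][150:195,190:250],(400,300),interpolation=cv2.INTER_CUBIC) # x6.667
cv2.imwrite("pics/crop1.png",np.vstack([a,np.hstack([b,c])])[:,:,::-1])
P=cloud("top",T["d"])
print("circle",plane("top",[[517/1.5625,302/1.5625]],.003))
for u,v in[(217,187),(165,170),(262,148),(331,193)]:print(u,v,P[v,u].round(3))
# yellow pixels in both views
for n,d in(("top",T),("scene",S)):
    h=cv2.cvtColor(d["im"],cv2.COLOR_RGB2HSV);m=(h[...,0]>18)&(h[...,0]<34)&(h[...,1]>170)&(h[...,2]>70)
    r=np.zeros_like(m); 
    if n=="top": r[150:200,195:240]=1
    else: r[140:200,255:300]=1
    q=cloud(n,d["d"])[m&r];q=q[(q[:,2]>.08)];print(n,len(q),q.min(0).round(3),q.max(0).round(3),q.mean(0).round(3))
# charger plate plane
q=P[130:200,155:285].reshape(-1,3);q=q[(q[:,2]>.03)]
print(len(q))
E
```

```text
circle [[ 0.52311364 -0.21223707  0.003     ]]
217 187 [0.534 0.169 0.17 ]
165 170 [0.606 0.352 0.047]
262 148 [0.674 0.024 0.058]
331 193 [ 0.524 -0.213  0.003]
top 204 [0.519 0.147 0.081] [0.618 0.201 0.185] [0.567 0.172 0.136]
scene 161 [ 0.527 -0.853  0.082] [0.97  0.191 0.851] [0.59  0.156 0.117]
3297
```

View pics/crop1.png

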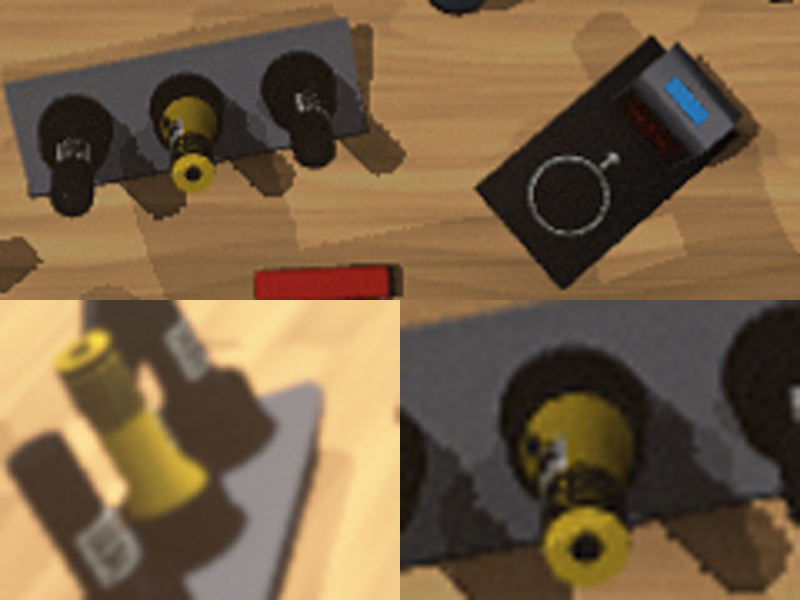

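The crop shows the yellow torch's sticker on its left side (from the +y side up), at crop (552,450). The mat corners are at crop (476,187), (562,289) and (655,37), and the circle centre is at (568,194). Next I'll fit the three torches jointly and unwrap the tube to get the sticker angle.

```bash
cat > fit.py <<'E'
from h import *
from scipy.optimize import least_squares
def frame(p):
    x0,y0,h=p;yy=np.array([-np.sin(h),np.cos(h),0]);xx=np.array([np.cos(h),np.sin(h),0])
    z=np.cos(np.pi/6)*np.array([0,0,1])-np.sin(np.pi/6)*xx
    return np.array([x0,y0,.042]),np.c_[np.cross(yy,z),yy,z]
def rprof(s):return np.interp(s,[0,.036,.054,.15],[.028,.028,.020,.020])
if __name__=="__main__":
    T=np.load("top0.npz");S=np.load("scene0.npz")
    Q=[]
    P=cloud("top",T["d"])[125:205,155:290].reshape(-1,3);Q.append(P)
    P=cloud("scene",S["d"])[110:230,240:320].reshape(-1,3);Q.append(P)
    Q=np.vstack(Q);Q=Q[np.isfinite(Q).all(1)&(Q[:,2]>.03)&(Q[:,2]<.25)&(Q[:,0]<.75)&(Q[:,0]>.4)]
    p=np.array([.62,.185,.2])
    for it in range(6):
        def res(p,Q=Q,mask=None):
            o,R=frame(p);L=(Q-o)@R
            k=np.clip(np.round(L[:,1]/.115),-1,1);r=np.hypot(L[:,0],L[:,1]-k*.115);s=L[:,2]
            return np.where(s<.149,r-rprof(s),s-.15),s,r
        e,s,r=res(p);m=(s>.05)&(s<.16)&(r<.04)
        q=Q[m];p=least_squares(lambda p:res(p,q)[0],p,loss="soft_l1",f_scale=.002).x
    e=res(p,q)[0];print("p",p.round(4),len(q),"med|e|",np.median(abs(e)))
    o,R=frame(p);L=(q-o)@R
    for k in(-1,0,1):
        mm=np.round(L[:,1]/.115)==k;tt=mm&(L[:,2]>.1);print(k,mm.sum(),"tip s",np.percentile(L[mm,2],[95,99]).round(4),"ring y",(L[tt,1]-k*.115).min().round(3),(L[tt,1]-k*.115).max().round(3))
    np.save("p.npy",p)
    c=lambda u,v:[160+u/3.3333-.35,135+v/3.3333-.35]
    M=plane("top",[c(476,187),c(562,289),c(655,37),c(568,194),c(610,160)],.003)
    print("mat",M.round(4).tolist());d=M[2]-M[0];print("dir deg",np.degrees(np.arctan2(d[1],d[0])),np.degrees(np.arctan2(*(M[4]-M[3])[1::-1])));w=M[1]-M[0]
    print("perp dir",np.degrees(np.arctan2(w[1],w[0]))+90,"width",np.linalg.norm(w),"len",np.linalg.norm(d))
    rows=[]
    ph=np.radians(np.arange(-180,180,1));ss=np.arange(.150,.03,-.001)
    G,H=np.meshgrid(ph,ss);r=rprof(H)
    X=o+np.stack([r*np.cos(G),r*np.sin(G),H],-1)@R.T
    N=np.stack([np.cos(G),np.sin(G),0*G],-1)@R.T
    for n,d in(("top",T),("scene",S)):
        uv=proj(n,X).reshape(*G.shape,2).astype(np.float32);U=cv2.remap(d["im"],uv[...,0],uv[...,1],cv2.INTER_CUBIC)
        K,D,Rc,t=cal(n);vis=((-t@Rc-X)*N).sum(-1)>0;U[~vis]=[60,0,60];U[[90,53],::4]=[255,0,0];U[:,180::30]=U[:,180::30]//2+np.array([0,100,0],np.uint8)
        rows.append(cv2.resize(U,(720,288),interpolation=cv2.INTER_NEAREST))
    cv2.imwrite("pics/unwrap.png",np.vstack(rows)[:,:,::-1])
E
python3 fit.py
```

```text
p [0.6096 0.1783 0.1815] 2117 med|e| 0.0015429408081327096
-1 754 tip s [0.1501 0.1534] ring y -0.024 0.022
0 703 tip s [0.1502 0.1531] ring y -0.026 0.022
1 660 tip s [0.1505 0.1535] ring y -0.026 0.023
mat [[0.5333, -0.1138, 0.003], [0.4265, -0.2004, 0.003], [0.6887, -0.3069, 0.003], [0.5246, -0.2094, 0.003], [0.5595, -0.2545, 0.003]]
dir deg -51.16778756986971 -52.349257527138896
perp dir -51.00364527382192 width 0.1375231351974791 len 0.24777836176194692
```

View pics/unwrap.png

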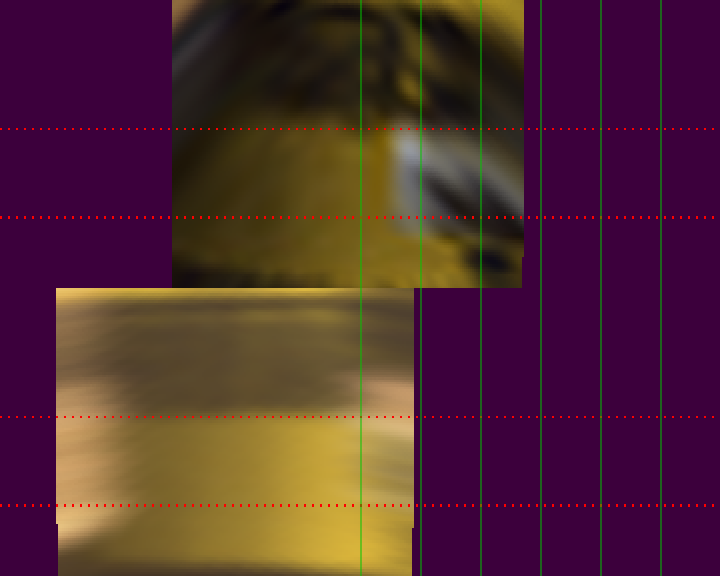

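The sticker's near edge is at about +17° and it runs past +80° in the charger frame, so I'll check it again after lifting. The mat's direction is −51.2°. Now to work out the moves.

```bash
cat >> h.py <<'E'
def plan(pos,Rm,msg=""):
    """slide first at present orientation then total turn; prints tool-axis numbers"""
    s=ctrl.read_state();Rc=Ro.from_quat(s["eef_rot"]);Rm=Ro.from_matrix(Rm) if not isinstance(Rm,Ro) else Rm
    print(msg,"t",round(float(s["time_s"]),2),"slide mm",(Rc.inv().apply(np.array(pos)-s["ee_pos"])*1000).round(1),
     "| turn",(Rc.inv()*Rm).as_rotvec().round(4),"| slide after turn",(Rm.inv().apply(np.array(pos)-s["ee_pos"])*1000).round(1),"open",round(float(s["opening"]),4),"q",np.round(s["joints"],2),"F",np.round(s["ft_force"],1))
E
python3 - <<'E'
from fit import *
o,R=frame(np.load("p.npy"));a=R[:,2];Rg=np.c_[-R[:,0],R[:,1],-a]
print("grasp",o+.109*a,"a",a)
h=np.load("p.npy")[2]
Rd=np.c_[[-np.cos(h),-np.sin(h),0],[-np.sin(h),np.cos(h),0],[0,0,-1]]
plan(o+a*.209,Rd,"pre down");print("tilt from down",(Ro.from_matrix(Rd).inv()*Ro.from_matrix(Rg)).as_rotvec(),(o+a*.209).round(3))
E
```

```text
grasp [0.55604455 0.1684796  0.13639677] a [-0.49179072 -0.09023242  0.8660254 ]
pre down t 0.1 slide mm [ 526.7 -504.3   -4.1] | turn [ 0.0000e+00 -1.6000e-03 -2.8852e+00] | slide after turn [-381.6  621.3   -4.8] open 0.0852 q [-1.27  0.15  1.44  0.    1.55 -0.13] F [ 0.2 -0.1 -0.2]
tilt from down [ 7.01879638e-18 -5.23598776e-01  0.00000000e+00] [0.507 0.159 0.223]
```

Request:
play_rows(
  gripper=[0,0,0,0,0,0,0,0,0,0,0,0,0,0,0,0,0,0,0,0],
  slide=[
    [0,0,-40],
    [0,0,-40],
    [25,-24,0],
    [25,-24,0],
    [25,-24,0],
    [25,-24,0],
    [25,-24,0],
    [25,-24,0],
    [25,-24,0],
    [25,-24,0],
    [25,-24,0],
    [25,-24,0],
    [25,-24,0],
    [25,-24,0],
    [25,-24,0],
    [25,-24,0],
    [25,-24,0],
    [25,-24,0],
    [25,-24,0],
    [25,-24,0],
  ],
  turn=[
    [0,0,0],
    [0,0,0],
    [0,0,0],
    [0,0,0],
    [0,0,0],
    [0,0,0],
    [0,0,0],
    [0,0,0],
    [0,0,0],
    [0,0,0],
    [0,0,0],
    [0,0,0],
    [0,0,0],
    [0,0,0],
    [0,0,0],
    [0,0,0],
    [0,0,0],
    [0,0,0],
    [0,0,0],
    [0,0,0],
  ],
)

```text
time_s: 1.77
ee_pos: [0.4683, 0.0632, 0.2987]
eef_rot: [0.976, 0.217, -0.0, -0.0]
ft_force: [0.7, -1.2, 0.1]
opening: 0.0859
```

Request:
play_rows(
  gripper=[0,0,0,0,0,0,0,0,0,0,0,0,0,0,0,0,0,0,0,0],
  slide=[
    [0,0,0],
    [0,0,0],
    [0,0,0],
    [0,0,0],
    [0,0,0],
    [0,0,0],
    [0,0,0],
    [0,0,0],
    [0,0,0],
    [0,0,0],
    [0,0,0],
    [0,0,0],
    [0,0,0],
    [0,0,0],
    [0,0,0],
    [0,0,0],
    [0,0,0],
    [0,0,0],
    [0,0,0],
    [0,0,0],
  ],
  turn=[
    [0,0,-0.12],
    [0,0,-0.12],
    [0,0,-0.12],
    [0,0,-0.12],
    [0,0,-0.12],
    [0,0,-0.12],
    [0,0,-0.12],
    [0,0,-0.12],
    [0,0,-0.12],
    [0,0,-0.12],
    [0,0,-0.12],
    [0,0,-0.12],
    [0,0,-0.12],
    [0,0,-0.12],
    [0,0,-0.12],
    [0,0,-0.12],
    [0,0,-0.12],
    [0,0,-0.12],
    [0,0,-0.12],
    [0,0,-0.12],
  ],
)

```text
time_s: 3.43
ee_pos: [0.468, 0.0613, 0.2986]
eef_rot: [0.148, 0.989, 0.0, -0.0]
ft_force: [0.3, 1.2, 0.2]
opening: 0.0855
```

Request:
play_rows(
  gripper=[0,0,0,0,0,0,0,0,0,0],
  slide=[
    [0,0,0],
    [0,0,0],
    [0,0,0],
    [0,0,0],
    [0,0,0],
    [0,0,0],
    [0,0,0],
    [0,0,0],
    [0,0,0],
    [0,0,0],
  ],
  turn=[
    [0,0,-0.12],
    [0,0,-0.12],
    [0,0,-0.12],
    [0,0,-0.12],
    [0,-0.11,0],
    [0,-0.11,0],
    [0,-0.11,0],
    [0,-0.11,0],
    [0,-0.08,0],
    [0,0,0],
  ],
)

```text
time_s: 4.27
ee_pos: [0.4666, 0.0612, 0.2982]
eef_rot: [-0.085, 0.962, 0.023, 0.258]
ft_force: [0.0, -0.5, 0.7]
opening: 0.0855
```

```bash
cat > g.py <<'E'
from fit import *
o,R=frame(np.load("p.npy"));a=R[:,2];Rg=np.c_[-R[:,0],R[:,1],-a]
E
python3 - <<'E'
from g import *
plan(o+a*.209,Rg,"pre");plan(o+a*.109,Rg,"grasp")
E
```

```text
pre t 4.27 slide mm [-11.6  89.7  93.6] | turn [-0.003   0.0007 -0.005 ] | slide after turn [-12.1  89.3  93.8] open 0.0855 q [-0.15 -0.46  1.89  0.17  1.21 -1.92] F [ 0.  -0.5  0.7]
grasp t 4.27 slide mm [-11.5  90.  193.6] | turn [-0.003   0.0007 -0.005 ] | slide after turn [-12.1  89.3 193.8] open 0.0855 q [-0.15 -0.46  1.89  0.17  1.21 -1.92] F [ 0.  -0.5  0.7]
```

Request:
play_rows(
  gripper=[0,0,0,0,0,0,0],
  slide=[
    [-4,30,0],
    [-4,30,0],
    [-4,29,0],
    [0,0,35],
    [0,0,35],
    [0,0,24],
    [0,0,0],
  ],
  turn=[
    [0,0,-0.005],
    [0,0,0],
    [0,0,0],
    [0,0,0],
    [0,0,0],
    [0,0,0],
    [0,0,0],
  ],
)

```text
time_s: 4.85
ee_pos: [0.5083, 0.1593, 0.2176]
eef_rot: [-0.088, 0.964, 0.022, 0.252]
ft_force: [0.1, -0.2, -3.2]
opening: 0.0854
```

```bash
python3 - <<'E'
from g import *
plan(o+a*.109,Rg,"grasp")
im,d=ctrl.grab_frame("scene")
im2,d2=ctrl.grab_frame("top")
cv2.imwrite("pics/pre.png",np.hstack([cv2.resize(im[70:220,210:340],(390,450),interpolation=cv2.INTER_CUBIC),cv2.resize(im2[110:240,170:286],(400,450),interpolation=cv2.INTER_CUBIC)])[:,:,::-1])
E
```

```text
grasp t 4.85 slide mm [-2.8  0.7 94.6] | turn [-0.0026 -0.0132  0.001 ] | slide after turn [-1.5  0.4 94.7] open 0.0854 q [ 0.15 -0.27  1.93  0.01  0.98 -1.61] F [ 0.1 -0.2 -3.2]
```

View pics/pre.png

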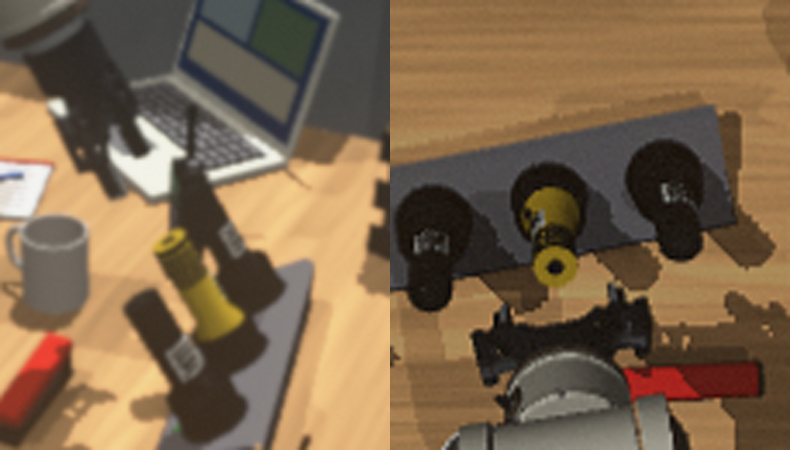

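The gripper is lined up on the torch: jaw tips at (500–645, 300) either side of the tail at (556,267), and the line along the axis matches. Going down and closing.

Request:
play_rows(
  gripper=[0,0,0,0,0,0,0],
  slide=[
    [-1,0,20],
    [-1,0,20],
    [0,0,20],
    [0,0,20],
    [0,0,14],
    [0,0,0],
    [0,0,0],
  ],
  turn=[
    [0,-0.005,0],
    [0,0,0],
    [0,0,0],
    [0,0,0],
    [0,0,0],
    [0,0,0],
    [0,0,0],
  ],
)

```text
time_s: 5.53
ee_pos: [0.5568, 0.1674, 0.1441]
eef_rot: [-0.087, 0.962, 0.022, 0.259]
ft_force: [-0.0, 0.6, 0.5]
opening: 0.0856
```

Request:
play_rows(
  gripper=[60,120,180,255,255,255,255,255,255,255,255],
  slide=[
    [0,0,0],
    [0,0,0],
    [0,0,0],
    [0,0,0],
    [0,0,0],
    [0,0,0],
    [0,0,0],
    [0,0,0],
    [0,0,0],
    [0,0,0],
    [0,0,0],
  ],
  turn=[
    [0,0,0],
    [0,0,0],
    [0,0,0],
    [0,0,0],
    [0,0,0],
    [0,0,0],
    [0,0,0],
    [0,0,0],
    [0,0,0],
    [0,0,0],
    [0,0,0],
  ],
)

```text
time_s: 6.45
ee_pos: [0.557, 0.1677, 0.1442]
eef_rot: [-0.087, 0.961, 0.022, 0.26]
ft_force: [-5.0, 0.3, 9.0]
opening: 0.0382
```

```bash
python3 - <<'E'
from g import *
plan(o+a*.109,Rg,"grasp")
E
```

```text
grasp t 6.45 slide mm [4.6 1.  6.3] | turn [-0.0024  0.0037  0.0005] | slide after turn [4.6 1.  6.4] open 0.0382 q [ 0.15 -0.12  1.96  0.02  0.77 -1.61] F [-5.   0.3  9. ]
```

Gripped at 38 mm. Drawing it out along the axis.

Request:
play_rows(
  gripper=[255,255,255,255,255,255,255,255,255,255,255,255,255,255,255],
  slide=[
    [0,0,-5],
    [0,0,-10],
    [0,0,-15],
    [0,0,-20],
    [0,0,-20],
    [0,0,-20],
    [0,0,-20],
    [0,0,-20],
    [0,0,-20],
    [0,0,-20],
    [0,0,-20],
    [0,0,-15],
    [0,0,-10],
    [0,0,0],
    [0,0,0],
  ],
  turn=[
    [0,0,0],
    [0,0,0],
    [0,0,0],
    [0,0,0],
    [0,0,0],
    [0,0,0],
    [0,0,0],
    [0,0,0],
    [0,0,0],
    [0,0,0],
    [0,0,0],
    [0,0,0],
    [0,0,0],
    [0,0,0],
    [0,0,0],
  ],
)

```text
time_s: 7.7
ee_pos: [0.4502, 0.1485, 0.3287]
eef_rot: [-0.087, 0.962, 0.022, 0.259]
ft_force: [-0.1, -0.9, -3.4]
opening: 0.0381
```

```bash
python3 - <<'E'
from g import *
h=np.load("p.npy")[2]
Rd=np.c_[[-np.cos(h),-np.sin(h),0],[-np.sin(h),np.cos(h),0],[0,0,-1]]
plan([.5246,-.2094,.32],Rd,"circle high")
# sticker heading wanted
phi=62;cur=np.degrees(h)+phi;print("yaw needed heading",-51.2-cur)
E
```

```text
circle high t 7.7 slide mm [  -2.9 -365.4   12.7] | turn [-2.600e-03  5.252e-01 -3.000e-04] | slide after turn [  -8.6 -365.5    8.7] open 0.0381 q [ 0.14 -0.44  1.82  0.02  1.24 -1.61] F [-0.1 -0.9 -3.4]
yaw needed heading -123.59683606488647
```

Request:
play_rows(
  gripper=[255,255,255,255,255,255,255,255,255,255,255,255,255,255,255,255,255,255,255],
  slide=[
    [0,0,0],
    [0,0,0],
    [0,0,0],
    [0,0,0],
    [0,0,0],
    [0,0,0],
    [-1,-15,0],
    [-1,-30,0],
    [-1,-35,0],
    [-1,-35,0],
    [-1,-35,0],
    [-1,-35,0],
    [-1,-35,0],
    [-1,-35,0],
    [-1,-35,0],
    [0,-35,0],
    [0,-25,0],
    [0,-15,0],
    [0,0,0],
  ],
  turn=[
    [0,0.1,0],
    [0,0.1,0],
    [0,0.1,0],
    [0,0.1,0],
    [0,0.1,0],
    [0,0.025,0],
    [0,0,0],
    [0,0,0],
    [0,0,0],
    [0,0,0],
    [0,0,0],
    [0,0,0],
    [0,0,0],
    [0,0,0],
    [0,0,0],
    [0,0,0],
    [0,0,0],
    [0,0,0],
    [0,0,0],
  ],
)

```text
time_s: 9.28
ee_pos: [0.5249, -0.2114, 0.328]
eef_rot: [-0.089, 0.996, -0.001, -0.0]
ft_force: [0.9, 0.3, -3.1]
opening: 0.0376
```

Request:
play_rows(
  gripper=[255,255,255,255,255,255,255,255,255,255,255,255,255,255,255,255,255,255,255,255],
  slide=[
    [0,0,0],
    [0,0,0],
    [0,0,0],
    [0,0,0],
    [0,0,0],
    [0,0,0],
    [0,0,0],
    [0,0,0],
    [0,0,0],
    [0,0,0],
    [0,0,0],
    [0,0,0],
    [0,0,0],
    [0,0,0],
    [0,0,0],
    [0,0,0],
    [0,0,0],
    [0,0,0],
    [0,0,0],
    [0,0,0],
  ],
  turn=[
    [0,0,0.12],
    [0,0,0.12],
    [0,0,0.12],
    [0,0,0.12],
    [0,0,0.12],
    [0,0,0.12],
    [0,0,0.12],
    [0,0,0.12],
    [0,0,0.12],
    [0,0,0.12],
    [0,0,0.12],
    [0,0,0.12],
    [0,0,0.12],
    [0,0,0.12],
    [0,0,0.12],
    [0,0,0.12],
    [0,0,0.12],
    [0,0,0.12],
    [0,0,0],
    [0,0,0],
  ],
)

```text
time_s: 10.95
ee_pos: [0.5248, -0.208, 0.3295]
eef_rot: [0.835, 0.551, -0.0, 0.001]
ft_force: [-0.2, -0.1, -1.7]
opening: 0.038
```

```bash
python3 - <<'E'
from g import *
s=ctrl.read_state();print(s["time_s"],s["ee_pos"],s["joints"].round(2) if hasattr(s["joints"],"round") else s["joints"],s["opening"])
Rt=Ro.from_quat(s["eef_rot"]).as_matrix();print(Rt.round(3).tolist())
im,d=ctrl.grab_frame("scene");np.savez("scene1.npz",im=im,d=d)
u,v=proj("scene",[s["ee_pos"]])[0].astype(int);print(u,v)
cv2.imwrite("pics/held.png",cv2.resize(im[v-40:v+80,u-60:u+60],(600,600),interpolation=cv2.INTER_CUBIC)[:,:,::-1])
E
```

```text
10.95 [ 0.52484362 -0.20803993  0.3294643 ] [-0.51  0.12  1.26 -0.    1.77 -0.11] 0.037980359811029415
[[0.393, 0.919, 0.001], [0.919, -0.393, -0.002], [-0.002, 0.002, -1.0]]
195 166
```

View pics/held.png

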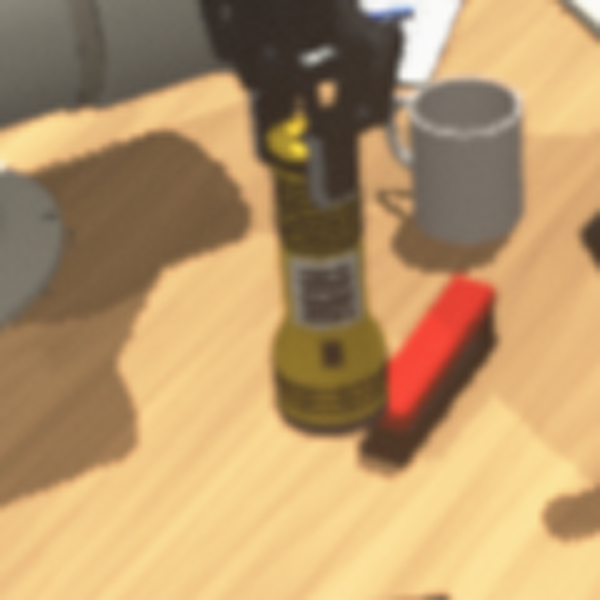

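The held torch hangs upright. The sticker is at about crop (326,292) and the switch under it at (332,352), both facing the camera. I'll fit its axis and unwrap it for the sticker angle.

```bash
cat > held.py <<'E'
from g import *
S=np.load("scene1.npz");s=ctrl.read_state();tcp=np.array(s["ee_pos"]);n="scene"
C=cloud(n,S["d"]);Q=C.reshape(-1,3)
Q=Q[(np.hypot(*(Q-tcp)[:,:2].T)<.045)&(Q[:,2]>tcp[2]-.13)&(Q[:,2]<tcp[2]-.025)]
def fr(p):
    z=np.array([p[3],p[4],1]);z/=np.linalg.norm(z);y=np.cross(z,[1,0,0]);y/=np.linalg.norm(y)
    return p[:3],np.c_[np.cross(y,z),y,z]
def res(p):
    f,R=fr(p);L=(Q-f)@R;return np.hypot(L[:,0],L[:,1])-rprof(L[:,2])
best=least_squares(res,[*tcp[:2],tcp[2]-.115,0,0],loss="soft_l1",f_scale=.002)
p=best.x;print("n",len(Q),"foot",p[:3].round(4),"tilt",p[3:].round(4),"med",np.median(abs(best.fun)).round(4),"foot-tcp",(p[:3]-tcp).round(4))
# mask the silhouette check and unwrap with vertical axis
K,D,Rc,t=cal(n)
f,R=fr(p)
hd=np.radians(np.arange(-141,40));ss=np.arange(.100,.0,-.001);G,H=np.meshgrid(hd,ss);r=rprof(H)
X=f+np.stack([r*np.cos(G),r*np.sin(G),H],-1)@R.T
uv=proj(n,X).reshape(*G.shape,2).astype(np.float32);U=cv2.remap(S["im"],uv[...,0],uv[...,1],cv2.INTER_CUBIC)
N=np.stack([np.cos(G),np.sin(G),0*G],-1)@R.T;U[((-t@Rc-X)*N).sum(-1)<0]=[60,0,60]
sat=cv2.cvtColor(U,cv2.COLOR_RGB2HSV)[...,1].astype(float)
band=sat[8:36].mean(0);print("sat by heading",[(int(np.degrees(hd[i]).round()),int(band[i])) for i in range(20,160,5)])
V=cv2.resize(U,(724,400),interpolation=cv2.INTER_NEAREST)
for k in range(-140,41,10):cv2.line(V,(int((k+141)*4),0),(int((k+141)*4),6 if k%50 else 20),(255,0,0),1)
cv2.imwrite("pics/unw2.png",V[:,:,::-1])
E
python3 held.py
```

```text
n 703 foot [ 0.5281 -0.2072  0.212 ] tilt [0.0056 0.0161] med 0.0007 foot-tcp [ 0.0033  0.001  -0.1175]
sat by heading [(-121, 141), (-116, 141), (-111, 133), (-106, 111), (-101, 81), (-96, 59), (-91, 48), (-86, 50), (-81, 59), (-76, 67), (-71, 69), (-66, 69), (-61, 68), (-56, 68), (-51, 68), (-46, 69), (-41, 70), (-36, 70), (-31, 68), (-26, 66), (-21, 59), (-16, 55), (-11, 57), (-6, 73), (-1, 96), (4, 114), (9, 126), (14, 130)]
```

View pics/unw2.png

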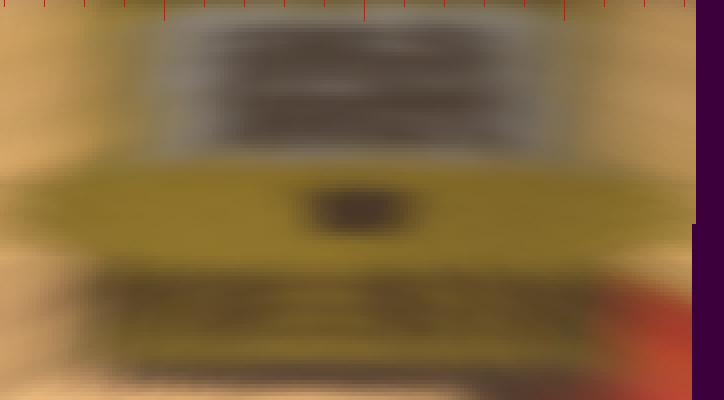

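The sticker centre faces −53 ± 2° against a target of −51.2°. The foot is about 4 mm off in each of x and y. Correcting both, then lowering.

Request:
play_rows(
  gripper=[255,255,255,255,255,255,255,255,255,255,255,255,255],
  slide=[
    [-5,-2,0],
    [0,0,15],
    [0,0,25],
    [0,0,25],
    [0,0,25],
    [0,0,25],
    [0,0,25],
    [0,0,20],
    [0,0,15],
    [0,0,10],
    [0,0,8],
    [0,0,0],
    [0,0,0],
  ],
  turn=[
    [0,0,-0.025],
    [0,0,0],
    [0,0,0],
    [0,0,0],
    [0,0,0],
    [0,0,0],
    [0,0,0],
    [0,0,0],
    [0,0,0],
    [0,0,0],
    [0,0,0],
    [0,0,0],
    [0,0,0],
  ],
)

```text
time_s: 12.08
ee_pos: [0.5213, -0.2131, 0.1371]
eef_rot: [0.829, 0.56, -0.0, 0.001]
ft_force: [-0.4, -0.3, -2.2]
opening: 0.0379
```

Request:
play_rows(
  gripper=[255,255,255,255,255,255],
  slide=[
    [0,0,2],
    [0,0,2],
    [0,0,2],
    [0,0,2],
    [0,0,0],
    [0,0,0],
  ],
  turn=[
    [0,0,0],
    [0,0,0],
    [0,0,0],
    [0,0,0],
    [0,0,0],
    [0,0,0],
  ],
)

```text
time_s: 12.58
ee_pos: [0.5211, -0.2131, 0.1286]
eef_rot: [0.829, 0.559, -0.001, 0.001]
ft_force: [-0.7, 1.2, -2.1]
opening: 0.0383
```

```bash
python3 - <<'E'
from g import *
im,d=ctrl.grab_frame("scene");np.savez("scene1.npz",im=im,d=d)
s=ctrl.read_state();u,v=proj("scene",[s["ee_pos"]])[0].astype(int)
print(s["time_s"],s["ee_pos"],s["ft_force"],s["opening"])
im2,_=ctrl.grab_frame("top");
cv2.imwrite("pics/low.png",np.hstack([cv2.resize(im[v-40:v+80,u-50:u+50],(400,480),interpolation=cv2.INTER_CUBIC),cv2.resize(im2[140:236,290:370],(400,480),interpolation=cv2.INTER_CUBIC)])[:,:,::-1])
E
python3 held.py
```

```text
12.6333 [ 0.5211039  -0.21317283  0.12862069] [ 1.14939203 -0.71954295 -3.46783451] 0.03774105003026235
n 261 foot [ 0.5205 -0.2119  0.0117] tilt [0.0596 0.0064] med 0.001 foot-tcp [-0.0006  0.0013 -0.117 ]
sat by heading [(-121, 139), (-116, 140), (-111, 131), (-106, 114), (-101, 90), (-96, 72), (-91, 56), (-86, 53), (-81, 54), (-76, 61), (-71, 64), (-66, 63), (-61, 61), (-56, 63), (-51, 66), (-46, 68), (-41, 67), (-36, 65), (-31, 64), (-26, 62), (-21, 59), (-16, 55), (-11, 64), (-6, 79), (-1, 97), (4, 112), (9, 120), (14, 125)]
```

View pics/low.png

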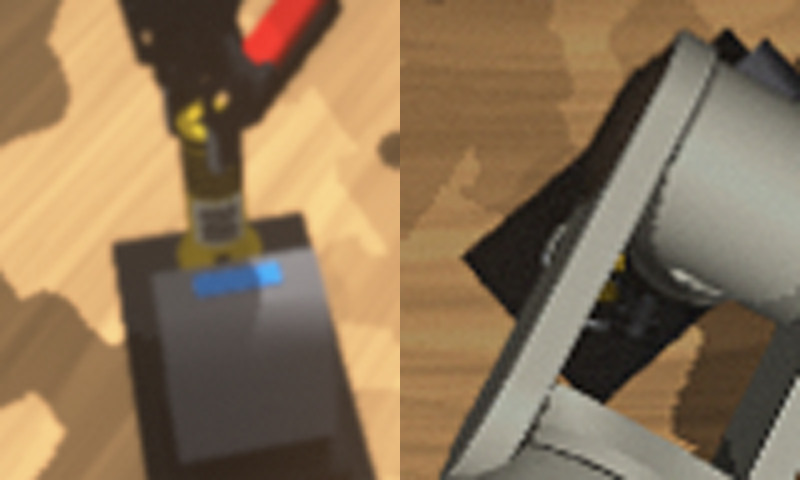

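The scanner hides the head in the scene view. Taking the earlier full-view offset, the foot is at about (0.524, −0.212) and about 8 mm above the mat. Now feeling for contact.

Request:
play_rows(
  gripper=[255,255,255,255,255,255,255,255],
  slide=[
    [0,0,1.5],
    [0,0,1.5],
    [0,0,1],
    [0,0,1],
    [0,0,0.5],
    [0,0,0.5],
    [0,0,0],
    [0,0,0],
  ],
  turn=[
    [0,0,0],
    [0,0,0],
    [0,0,0],
    [0,0,0],
    [0,0,0],
    [0,0,0],
    [0,0,0],
    [0,0,0],
  ],
)

```text
time_s: 13.35
ee_pos: [0.5211, -0.2132, 0.1226]
eef_rot: [0.829, 0.559, -0.0, 0.001]
ft_force: [0.8, 0.3, -2.2]
opening: 0.0382
```

Request:
play_rows(
  gripper=[255,255,255,255],
  slide=[
    [0,0,0.5],
    [0,0,0.5],
    [0,0,0],
    [0,0,0],
  ],
  turn=[
    [0,0,0],
    [0,0,0],
    [0,0,0],
    [0,0,0],
  ],
)

```text
time_s: 13.68
ee_pos: [0.5211, -0.2131, 0.1216]
eef_rot: [0.829, 0.559, -0.0, 0.001]
ft_force: [0.1, 0.8, -2.8]
opening: 0.0383
```

Request:
play_rows(
  gripper=[255,255,255,255],
  slide=[
    [0,0,0.5],
    [0,0,0.5],
    [0,0,0],
    [0,0,0],
  ],
  turn=[
    [0,0,0],
    [0,0,0],
    [0,0,0],
    [0,0,0],
  ],
)

```text
time_s: 14.02
ee_pos: [0.5211, -0.2132, 0.1206]
eef_rot: [0.829, 0.559, -0.001, 0.001]
ft_force: [-0.1, 0.7, -2.5]
opening: 0.0381
```

Request:
play_rows(
  gripper=[255,255,255,255],
  slide=[
    [0,0,0.5],
    [0,0,0.5],
    [0,0,0],
    [0,0,0],
  ],
  turn=[
    [0,0,0],
    [0,0,0],
    [0,0,0],
    [0,0,0],
  ],
)

```text
time_s: 14.35
ee_pos: [0.5213, -0.2133, 0.12]
eef_rot: [0.829, 0.559, -0.0, 0.001]
ft_force: [0.2, -1.0, 5.1]
opening: 0.0382
```

Contact at TCP z = 0.120, as predicted. Pressing slightly more, then releasing slowly.

Request:
play_rows(
  gripper=[255,255,150,130,120,110,100,80,60,40,0,0,0,0,0,0],
  slide=[
    [0,0,0.5],
    [0,0,0],
    [0,0,0],
    [0,0,0],
    [0,0,0],
    [0,0,0],
    [0,0,0],
    [0,0,0],
    [0,0,0],
    [0,0,0],
    [0,0,0],
    [0,0,0],
    [0,0,0],
    [0,0,0],
    [0,0,0],
    [0,0,0],
  ],
  turn=[
    [0,0,0],
    [0,0,0],
    [0,0,0],
    [0,0,0],
    [0,0,0],
    [0,0,0],
    [0,0,0],
    [0,0,0],
    [0,0,0],
    [0,0,0],
    [0,0,0],
    [0,0,0],
    [0,0,0],
    [0,0,0],
    [0,0,0],
    [0,0,0],
  ],
)

```text
time_s: 15.68
ee_pos: [0.5211, -0.2132, 0.1191]
eef_rot: [0.829, 0.559, -0.0, 0.001]
ft_force: [0.7, -0.8, 0.7]
opening: 0.0852
```

Request:
play_rows(
  gripper=[0,0,0,0,0,0,0,0,0,0,0,0,0,0,0,0],
  slide=[
    [0,0,-5],
    [0,0,-10],
    [0,0,-15],
    [0,0,-20],
    [0,0,-20],
    [0,0,-20],
    [0,0,-20],
    [0,0,-20],
    [0,0,-20],
    [-20,-20,0],
    [-25,-25,0],
    [-25,-25,0],
    [-25,-25,0],
    [-25,-25,0],
    [-20,-20,0],
    [0,0,0],
  ],
  turn=[
    [0,0,0],
    [0,0,0],
    [0,0,0],
    [0,0,0],
    [0,0,0],
    [0,0,0],
    [0,0,0],
    [0,0,0],
    [0,0,0],
    [0,0,0],
    [0,0,0],
    [0,0,0],
    [0,0,0],
    [0,0,0],
    [0,0,0],
    [0,0,0],
  ],
)

```text
time_s: 17.02
ee_pos: [0.3355, -0.2916, 0.2706]
eef_rot: [0.83, 0.558, -0.001, 0.002]
ft_force: [-0.1, 0.5, -0.2]
opening: 0.0855
```

```bash
python3 - <<'E'
from g import *
s=ctrl.read_state();print(s["time_s"],s["ee_pos"],s["ft_force"])
im,d=ctrl.grab_frame("scene");im2,d2=ctrl.grab_frame("top");np.savez("fin.npz",im=im,d=d,im2=im2,d2=d2)
Q=cloud("top",d2).reshape(-1,3);q=Q[(np.hypot(Q[:,0]-.524,Q[:,1]+.211)<.05)&(Q[:,2]>.145)&(Q[:,2]<.165)]
print("tail",len(q),q.mean(0).round(4),(q.min(0)/2+q.max(0)/2).round(4))
cv2.imwrite("pics/fin.png",np.hstack([cv2.resize(im[180:330,160:260],(400,600),interpolation=cv2.INTER_CUBIC),cv2.resize(im2[140:260,290:370],(400,600),interpolation=cv2.INTER_CUBIC)])[:,:,::-1])
E
```

```text
17.0167 [ 0.33546887 -0.29158725  0.27063786] [-0.14044059  0.48837263 -0.23298791]
tail 122 [ 0.5251 -0.2093  0.1528] [ 0.5244 -0.2089  0.1524]
```

View pics/fin.png

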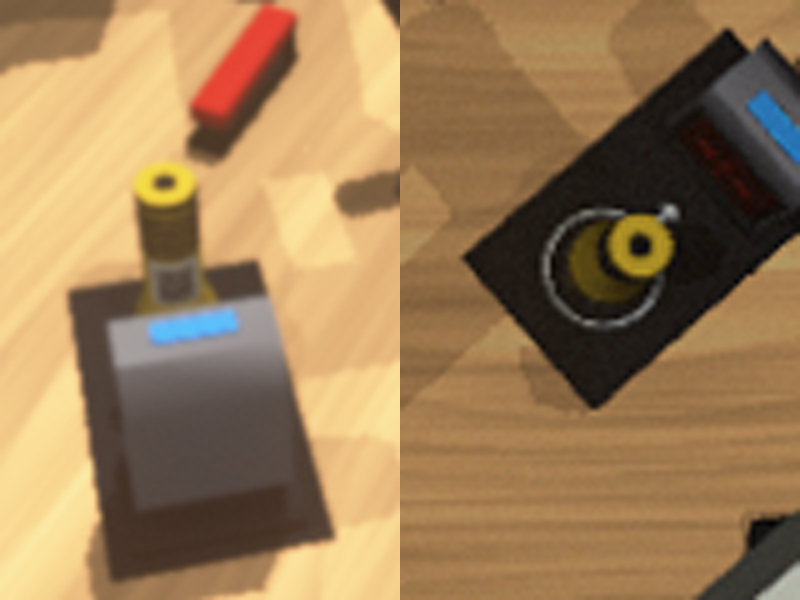

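The torch stands in the circle, with its tail at (0.525, −0.209) and height 0.153 m, against a circle centre of (0.524, −0.211). The sticker is centred on the tube at crop (175,280), looking at the scanner. The arm is clear, so I'm handing in.

```bash
python3 -c "
from station import ctrl
print(ctrl.hand_in())"
```

```text
the job is handed in; nothing more can be done
None
```

The yellow torch is out of the middle charging cup and standing upright in the white circle, sticker towards the scanner, and I have handed the job in. I set it down by feel (about 5 N on contact), opened the gripper slowly and backed the arm clear, at about 17 s of the 42 s allowed.

**Last checks**
- **Position:** the tail centre is about 2 mm from the circle centre. The tail is 0.153 m above the desk, which is right for a torch standing on the mat.
- **Sticker:** just before setting down it faced −53 ± 2° against the wanted −51.2°, and I then turned it 1.4° towards the target. In the last scene picture it is centred on the side towards the scanner, though I did not re-measure the angle.
- **Force:** the wrist force was back to about zero at the end.

**What did not fully agree or was not checked**
- **Low view:** the fit at low height gave a tilt of 0.06 rad, right at the limit. The scanner hid the head in that picture, so I set the fit aside. The earlier unobstructed fit gave 0.017 rad, and the final tail position agrees with an upright torch.
- **Other objects:** I did not re-measure the black torches or the other things on the desk, but I saw no sign of contact with any of them.

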